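# Clear the bench centres and hold the sprung centre drawn back

### The arm

A 6-joint arm with a two-finger parallel gripper is mounted at the origin on the work surface. World frame = base frame: x ahead of the robot, y to its left, z up, the work surface at z = 0. Lengths are in m, angles in rad, forces in N, time in s.
With the tool pointing down it reaches from about 0.3 to 1 m from the base axis. Payload 5.1 kg.
Tool frame: the origin (TCP) lies at the centre of the arm's flange, where the gripper is bolted on; the fingertips stand 190 mm ahead of it and the grasp point (between the pads) lies 171 mm ahead of it; z points along the fingers, y is the line along which they close (so a half turn about z gives the same grasp; the last joint's range is limited). The gripper opens to 95 mm and grips with 3 to 60 N. Pads are 20 mm wide; open, the fingers measure 119 mm over their backs; the gripper's body (75 mm by 180 mm) begins 59 mm behind the grasp point.
Start: joints at [1.112, 0.124, 1.65, -0, 1.367, -0.083], TCP at [0.239, 0.605, 0.405] pointing down, gripper open.
Joint ranges: [-2.61, 2.61], [-1.02, 2.33], [0.03, 2.71], [-1.35, 4.49], [0.32, 2.68], [-2.91, 2.91]. Speed limits (rad/s): [2.57, 2.57, 3.14, 3.14, 3.14, 3.14].

### API

Orientations are given as a unit quaternion [x, y, z, w].
In Python, from workcell import env, imaging gives the robot as it stands.
- The arm moves only by the shell command python3 -m creep 'ROWS'. ROWS is JSON, a list that holds one entry, the list of rows, each a list of 7 numbers: the turn, a rotation vector about the tool's x, y, z in units of 6 degrees (1.0 is 6 degrees), then the shift along the tool's x, y, z in units of 50 mm (1.0 is 50 mm), then the opening, from -1 (shut) to 1 (fully open). In form: [[[wx, wy, wz, tx, ty, tz, gripper], ...]]. A call has 1 to 20 rows; each row shifts and turns the commanded pose from where the row before left it, along the tool's axes as they then stand; what a row does not reach is not made up. A row lasts 1/10 s, in which the tool goes at most 50 mm and 8.59 degrees, less where a joint would pass 70% of its speed; a pose out of reach is approached as far as the arm can. A call is refused whole if a number of a shift passes 1 or a number of a turn 1, either way. A call with a gripper value outside its range is refused whole. The fingers move at their own pace and stop on an object; the grip force is fixed at half the most. Time passes only in rows, so rows that do not move let the fingers close. It gives the time, the measured TCP pose, the force, the opening and the grip force at its end, in the units of the state.
- env.state(): the state, without advancing time (a new reading comes with each control period).
- imaging.camera(name): name is "side" or "top" or "wrist"; returns a dict with "color" (400x640x3 uint8, red, green, blue), "z_map" (400x640 float32, m along the optical axis (not along the pixel's ray), 0 where there is no reading), "camera_matrix" (3x3 intrinsics, pixels), "eye" and "rotation" of the camera in the world. Camera axes: x right, y up, looking along -z (the intrinsics and any distortion apply to the point x, -y, -z); pixel columns grow to the right and rows downward; lengths in m; the calibration is good to about 2 mm. The wrist camera is an equidistant fisheye: a pixel r from the principal point sees the ray r / f radians off the axis. A picture is of the moment at which its call begins.
- env.finish_job(): hands the job in; it is judged then, once.
The state is a dict: "time": time; "q": joint angles; "dq": joint speeds; "joint_efforts": joint torques, N m; "tool_pos": TCP position; "eef_rot": TCP orientation; "ft_force": force on the tool from outside, world axes, zero at the start; "ft_torque": the same for the moment, N m; "opening": opening from 0.0 (shut) to 1.0 (fully open); "grasp_force": force on a finger pad.
Only numpy, scipy, OpenCV 4.12 (cv2) and the standard library are available. Lean on these libraries where they do the work, as an engineer would, in place of code of your own. Each camera call takes 0.05 s, during which the arm holds its last target. There are 200 camera calls.

### The job

Get the blue bench centres ready for the next arbor: with the orange scraper block, sweep all five brass offcuts off the steel bed into the chip tray along its far edge (they are sharp, so keep the fingers off them), and set the scraper down on the bench. Then take the black knob, draw the sprung quill out of its barrel against the spring until the red ring has just come fully out, and finish while holding it there by the knob so that a workmate can set the arbor in. Leave the glue bottle, pocket scale and the arbor in its cradle where they are.

Things in the scene. Friction and masses are not known exactly. Their poses are not given: they have to be found in the camera images.
- centres: Bench centres, fixed (sizes in mm): blue base 120 (x) x 390 (y) with a steel bed, top 45 high. Origin on the bench under the bed's middle; x across it to the tray (away from the robot), y along it to the fixed head, z up. Heads at y 134 to 190 either side, up to 129 high. Centre tips, 105 high, stand into the gap: fixed to y +106, sprung to -97. Heads carry small lock levers on -x.
- bed (a point): Middle of the bed's top surface (45 above the bench), axes as centres. The bed is 120 wide in x (edges at -60 and +60), flat and clear from y = -134 to +134 between the heads.
- tray (a point): Middle of the inner floor of the sheet-metal chip tray that is fixed along the +x edge of the bed, axes as centres, 108 in +x from the bed's middle, 3 above the bench. Inside 96 (x) x 224 (y), its bed side flush with the bed's edge; outer rims 32 above the bench, lower than the bed.
- barrel_mouth (a point): Centre of the rear (-y) face of the sprung tail's barrel, out of which the rod is drawn, 105 above the bench; y = -192 of centres.
- quill (a joint): Draw of the sprung quill rod (steel, 14 dia), m along -y of centres: 0 home, 0.055 stop. The spring pulls it home with 5 N at 0 plus 2 N per 10 mm (13 N at 40 mm) and returns it if let go. Thin black rings at 10, 20, 30, 50 mm and a red ring 6 wide, hidden in the barrel at home; the red one begins to show at 0.034 and is just fully out at 0.040.
- knob (a point): Black pull knob on the quill's outer end, 28 dia x 32 long along y, aluminium rim 36 dia x 6 at its outer (-y) end. Origin on the rod's axis at the middle of the black part, 27 beyond the barrel's mouth when home, 105 above the bench; axes as centres, moves with the quill. Free space beside and below.
- scraper: Scraper block standing on the bench: orange nylon blade block 26 (x) x 90 (y) x 24 high, on it an upright wooden grip 22 (x) x 62 (y), from 24 to 80 above its underside. 0.1 to 0.2 kg. Origin: centre of its underside; x through its thickness, y along its blade, z up. Starts left of the centres, in front of or behind the glue bottle.
- offcut0: Brass offcut on the bed, round slug, 16 dia x 8 high, about 13 g; origin at the centre of its underside. Starts lying anywhere within x -13 to +42, y -62 to +62 of bed.
- offcut1: Brass offcut on the bed, rectangular, 18 x 11 x 8 high, about 13 g; origin at the centre of its underside. Starts lying anywhere within x -13 to +42, y -62 to +62 of bed.
- offcut2: Brass offcut on the bed, stepped, about 18 x 12 x 10 high, about 13 g; origin at the centre of its underside. Starts lying anywhere within x -13 to +42, y -62 to +62 of bed.
- offcut3: Brass offcut on the bed, round slug, 18 dia x 7 high, about 13 g; origin at the centre of its underside. Starts lying anywhere within x -13 to +42, y -62 to +62 of bed.
- offcut4: Brass offcut on the bed, rectangular, 16 x 10 x 10 high, about 13 g; origin at the centre of its underside. Starts lying anywhere within x -13 to +42, y -62 to +62 of bed.
- glue: Small white glue bottle with blue nozzle, 38 dia, 83 high, standing on the bench; origin at its underside. Bystander.
- arbor: Steel arbor with a brass wheel, lying in a wooden cradle 160 (x) x 50 (y) x 57 high; origin under its middle. Bystander.
- scale: Grey pocket scale, 125 (x) x 85 (y) x 26 high; origin under its middle. Bystander.
Things that resemble listed ones, but are neither listed nor needed, are in the scene too. There is more than one size of the scraper; the job needs the largest.

How it is judged:
On the way, in this order (a step that is already met when the one before it is completed fails the run):
1. all five offcuts swept into the chip tray (x of offcut0 in the frame of tray between -0.05 and 0.05 m and y of offcut0 in the frame of tray between -0.113 and 0.113 m and z of each of offcut0, offcut1, offcut2, offcut3, offcut4 in the frame of tray below 0.029 m and x of offcut1 in the frame of tray between -0.05 and 0.05 m and y of offcut1 in the frame of tray between -0.113 and 0.113 m and x of offcut2 in the frame of tray between -0.05 and 0.05 m and y of offcut2 in the frame of tray between -0.113 and 0.113 m and x of offcut3 in the frame of tray between -0.05 and 0.05 m and y of offcut3 in the frame of tray between -0.113 and 0.113 m and x of offcut4 in the frame of tray between -0.05 and 0.05 m and y of offcut4 in the frame of tray between -0.113 and 0.113 m), for 0.2 s.
2. scraper down on the bench and the quill drawn by the knob until the red ring is just fully out (height (world z) of scraper below 0.025 m and linear speed of scraper below 0.02 m/s and contact force between scraper and centres below 0.3 N and contact force between scraper and the fingers below 0.3 N and contact force between scraper and quill below 0.3 N and (x of scraper in the frame of tray above 0.05 m or y of scraper in the frame of tray above 0.113 m or y of scraper in the frame of tray below -0.113 m or x of scraper in the frame of tray below -0.11 m) and value of joint quill between 0.036 and 0.046 m and contact force between the fingers and quill above 5 N), for 0.3 s.
At the end, for the whole second after the job is handed in: All five offcuts lie in the chip tray; the scraper lies or stands on the bench, at rest, off the bed and tray and touching neither the centres nor the fingers; the fingers hold the knob with the quill drawn out 36 to 46 mm (red ring just fully out at 40) and still (all of step 1 and all of step 2 and velocity of joint quill between -0.01 and 0.01 m/s); the arm keeps its last pose, push and grip.
It fails at once if fingers touch a brass offcut (contact force between the fingers and offcut0 above 0.5 N or contact force between the fingers and offcut1 above 0.5 N or contact force between the fingers and offcut2 above 0.5 N or contact force between the fingers and offcut3 above 0.5 N or contact force between the fingers and offcut4 above 0.5 N).
It fails at once if a bystander is pushed more than 20 mm (distance of any of glue, arbor, scale from where it was at the start of the episode above 0.02 m).
It also fails if it takes over 67 s, if anything falls off the work surface, if the arm or the gripper's body presses on something with over 40 N, if the wrist force passes 120 N, or if a joint passes its speed limit or range.

## Working session

There is one attempt and no reset: what is moved stays moved. The work goes in short steps, Python scripts to look and compute and a shell command to move; the robot and the scene stay as the last step left them, time stands still between calls to the robot, and variables do not carry over. Pictures are saved under pics/ and viewed, at most 10 in all, crops included, and the job is handed in when it is done.

```bash
mkdir -p pics; ls; cat > h.py <<'E'
from workcell import env, imaging
import numpy as np, cv2
from scipy.spatial.transform import Rotation as R
def snap(n):
    c=imaging.camera(n); np.savez(f'{n}.npz',**{k:np.asarray(v) for k,v in c.items()}); return c
def rot(c):
    r=np.asarray(c['rotation']); return r if r.shape==(3,3) else R.from_quat(r).as_matrix()
def pts(c):
    K=np.asarray(c['camera_matrix']);z=np.asarray(c['z_map']);v,u=np.mgrid[0:400,0:640]
    p=np.stack([(u-K[0,2])/K[0,0]*z,-(v-K[1,2])/K[1,1]*z,-z],-1)
    w=p@rot(c).T+np.asarray(c['eye']); w[z==0]=np.nan; return w
E
python3 - <<'E'
from h import *
for n in ['top','side']:
    c=snap(n); cv2.imwrite(f'pics/{n}0.png',c['color'][...,::-1]); print(n,c['eye'],c['rotation'],c['camera_matrix'])
print(env.state())
E
```

```text
pics
top [0.23248452 0.02181509 1.51117375] [-0.07048485  0.0730438   0.70770603 -0.69917714] [[492.76086043   0.         316.42876766]
 [  0.         492.76086043 202.84565723]
 [  0.           0.           1.        ]]
side [0.26136461 0.96156576 1.05058676] [-0.04658885  0.38592808  0.91157263 -0.13388175] [[496.17364458   0.         313.90647314]
 [  0.         496.17364458 199.3081545 ]
 [  0.           0.           1.        ]]
{'time': 0.1, 'q': array([ 1.11238212e+00,  1.24427090e-01,  1.65152750e+00,  2.13838999e-06,
        1.36748772e+00, -8.26241105e-02]), 'dq': array([ 0.00021476, -0.00128151, -0.00166951, -0.00154619,  0.00099592,
        0.00050287]), 'joint_efforts': array([ 2.47863579e-05, -4.18884158e+01, -3.61095786e+01,  7.77084846e-02,
        4.62174579e-02, -7.87411864e-05]), 'tool_pos': array([0.23849695, 0.60442387, 0.4036238 ]), 'eef_rot': array([ 1.86791538e-01,  9.82399138e-01, -8.90913908e-04, -2.48152182e-04]), 'ft_force': array([0.7298173 , 0.06084163, 0.47498813]), 'ft_torque': array([ 0.02764454,  0.02379186, -0.05036231]), 'grasp_force': 0.0, 'opening': 1.0056363870561738}
```

View pics/top0.png

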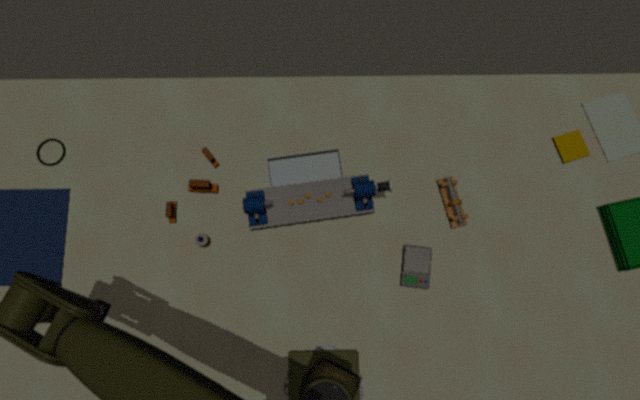

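View pics/side0.png

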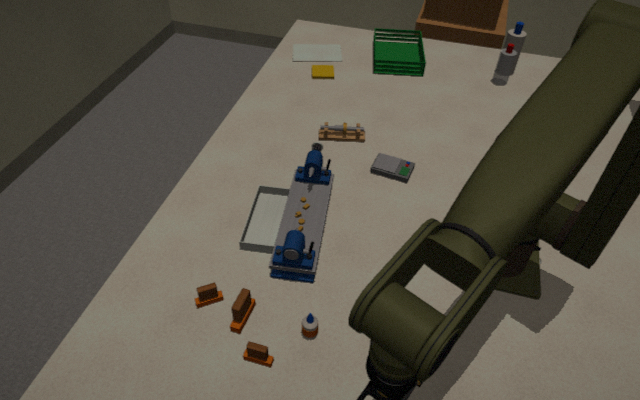

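The top view has three orange scrapers, at (203,186), (210,157) and (171,211). The one at (203,186) looks largest, and in the side view it is at (242,310). I'll confirm that with measurements and an enlarged crop.

```bash
python3 - <<'E'
from h import *
a=dict(np.load('top.npz'));w=pts(a);c=a['color'];hsv=cv2.cvtColor(c,cv2.COLOR_RGB2HSV)
H,S,V=[hsv[...,i].astype(int) for i in range(3)]
crop=c[140:260,155:395]; cv2.imwrite('pics/crop.png',cv2.resize(np.clip(crop[...,::-1].astype(float)*1.8,0,255).astype(np.uint8),(800,400),interpolation=cv2.INTER_CUBIC))
m=((S>120)&(H<20)&(V>50)).astype(np.uint8); m[:140]=0;m[260:]=0;m[:,:150]=0;m[:,400:]=0
n,l,st,ce=cv2.connectedComponentsWithStats(m)
for i in range(1,n):
    if st[i,4]>4:
        p=w[l==i]; zm=np.nanmax(p[:,2])
        print(ce[i].round(),st[i,4],'mean',np.nanmean(p,0).round(4),'zmax',zm.round(3))
        if st[i,4]>60:
          for lo,hi in((.012,.035),(.05,.1),(.03,.1)):
            q=p[(p[:,2]>lo)&(p[:,2]<hi)][:,:2]
            if len(q)>8: r=cv2.minAreaRect(q.astype(np.float32)); print('  ',lo,np.round(r[0],4),np.round(r[1],4),round(r[2],1),len(q))
m2=((H>100)&(H<125)&(S>120)&(V>30));m2[:150]=0;m2[250:]=0;m2[:,:225]=0;m2[:,400:]=0
p=w[m2];r=cv2.minAreaRect(p[p[:,2]<.07][:,:2].astype(np.float32));print('blue',r)
# bed
bm=np.zeros_like(m2);bm[160:235,240:380]=1;q=w[bm&(abs(w[...,2]-.045)<.006)&(S<80)]
r=cv2.minAreaRect(q[:,:2].astype(np.float32));print('bed',r,len(q),q[:,2].mean())
E
```

```text
[207. 153.] 63 mean [0.6906 0.3482 0.0595] zmax 0.066
   0.05 [0.6902 0.3477] [0.0416 0.0138] 38.6 60
   0.03 [0.6902 0.3478] [0.0415 0.014 ] 39.8 62
[215. 164.] 29 mean [0.6702 0.3313 0.0172] zmax 0.025
[198. 185.] 162 mean [0.5905 0.3731 0.0616] zmax 0.087
   0.012 [0.5846 0.3825] [0.0642 0.0116] 76.6 45
   0.05 [0.5928 0.3667] [0.0594 0.0184] 86.1 112
   0.03 [0.5921 0.3667] [0.0203 0.0584] 0.5 114
[214. 188.] 57 mean [0.5892 0.331  0.0232] zmax 0.037
[321. 200.] 8 mean [0.5424 0.0011 0.0537] zmax 0.056
[170. 208.] 89 mean [0.5247 0.4576 0.0476] zmax 0.066
   0.012 [0.539  0.4527] [0.0323 0.0096] 26.3 19
   0.05 [0.5185 0.4596] [0.0427 0.0152] 1.4 62
   0.03 [0.5198 0.4591] [0.0152 0.0453] 88.5 66
[290. 203.] 5 mean [0.5325 0.0944 0.0552] zmax 0.058
[172. 220.] 33 mean [0.4925 0.4589 0.0168] zmax 0.024
blue ((0.5400402545928955, 0.03684203326702118), (0.10001597553491592, 0.36927783489227295), 7.5621819496154785)
bed ((0.5422865152359009, 0.03612513840198517), (0.1220431923866272, 0.3803173899650574), 7.658576965332031) 3186 0.044836144620560306
```

View pics/crop.png

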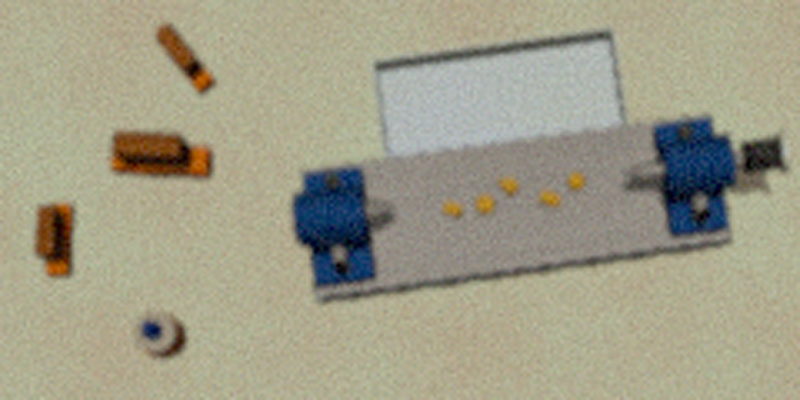

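The crop confirms it. The block at crop (160,155) has a grip about 59 mm long and 85 mm high. The other two, at crop (185,58) and (55,240), have grips of about 43 mm and are 66 mm high. The bed sits at (0.542, 0.036) with yaw +7.6°, the knob is at crop (763,153), and the brass pieces are at crop x 453 to 577.

```bash
cat >> h.py <<'E'
BO=np.array([.5423,.0361]);BY=np.radians(7.6)
def b2w(x,y): return BO+R.from_euler('z',BY).as_matrix()[:2,:2]@[x,y]
def w2b(p): return (np.asarray(p)[...,:2]-BO)@R.from_euler('z',BY).as_matrix()[:2,:2]
def to(x,y,z,yaw):
    "units to go: shift in the current tool axes, turn about tool z (yaw: world deg of tool y)"
    s=env.state();M=R.from_quat(s['eef_rot']).as_matrix();p=s['tool_pos']
    cy=np.degrees(np.arctan2(M[1,1],M[0,1]))
    T=np.column_stack([[-np.sin(np.radians(yaw)),np.cos(np.radians(yaw)),0],[np.cos(np.radians(yaw)),np.sin(np.radians(yaw)),0],[0,0,-1]])
    d=np.array([x,y,z])-p
    print('t',round(s['time'],1),'pos',p.round(4),'yaw',cy.round(1),'rotvec(6deg)',(R.from_matrix(M.T@T).as_rotvec()/np.radians(6)).round(2),'now-axes',(M.T@d/.05).round(2),'final-axes',(T.T@d/.05).round(2),'open',round(s['opening'],3),'gf',round(s['grasp_force'],1),'F',s['ft_force'].round(1))
E
python3 - <<'E'
from h import *
a=dict(np.load('top.npz'));w=pts(a)
for x,y in((453,209),(486,204),(511,186),(549,198),(577,181)):
    u,v=x*.3+155,y*.3+140; p=w[int(round(v)),int(round(u))]; print(w2b(p).round(3),p.round(3))
print('knob',w[186,384],w2b(w[186,384]),b2w(0,-.219))
m=w[170:200,375:395].reshape(-1,3);m=m[m[:,2]>.09];print(w2b(m).min(0),w2b(m).max(0),np.median(m[:,2]))
to(.5925,.367,.30,-4)
E
```

```text
[-0.     0.056] [0.534 0.092 0.049]
[0.001 0.025] [0.54  0.061 0.051]
[0.013 0.002] [0.555 0.04  0.053]
[-0.003 -0.032] [0.544 0.004 0.057]
[ 0.01  -0.059] [ 0.56  -0.021  0.053]
knob [ 0.56767082 -0.18234451  0.11678012] [-0.00374274 -0.21988104] [ 0.57126415 -0.1809762 ]
[-0.0228261 -0.2399868] [ 0.01628311 -0.19024867] 0.11616173355371351
t 0.1 pos [0.2385 0.6044 0.4036] yaw 68.5 rotvec(6deg) [-2.000e-02  1.000e-02  1.208e+01] now-axes [-8.33 -1.81  2.07] final-axes [-4.24  7.39  2.07] open 1.006 gf 0.0 F [0.7 0.1 0.5]
```

```bash
python3 -m creep '[[[0,0,0,-0.83,-0.18,0,1],[0,0,0,-0.83,-0.18,0,1],[0,0,0,-0.83,-0.18,0,1],[0,0,0,-0.83,-0.18,0,1],[0,0,0,-0.83,-0.18,0,1],[0,0,0,-0.83,-0.18,0,1],[0,0,0,-0.83,-0.18,0,1],[0,0,0,-0.83,-0.18,0,1],[0,0,0,-0.83,-0.18,0,1],[0,0,0,-0.83,-0.18,0,1]]]'; python3 -m creep '[[[0,0,1,0,0,0,1],[0,0,1,0,0,0,1],[0,0,1,0,0,0,1],[0,0,1,0,0,0,1],[0,0,1,0,0,0,1],[0,0,1,0,0,0,1],[0,0,1,0,0,0,1],[0,0,1,0,0,0,1],[0,0,1,0,0,0,1],[0,0,1,0,0,0,1],[0,0,1,0,0,0,1],[0,0,1,0,0,0,1],[0,0,0,0,0,0,1],[0,0,0,0,0,0,1]]]'; python3 - <<'E'
from h import *
to(.5925,.367,.233,-4)
c=snap('wrist');cv2.imwrite('pics/wrist0.png',c['color'][...,::-1])
E
```

```text
time: 1.1
tool_pos: [0.5928, 0.3673, 0.4041]
eef_rot: [0.187, 0.982, -0.0, -0.0]
ft_force: [0.3, 0.2, 0.6]
opening: 0.999
grasp_force: 0.0
time: 2.5
tool_pos: [0.5915, 0.3686, 0.4042]
eef_rot: [0.728, 0.686, -0.0, -0.0]
ft_force: [1.0, 0.0, -0.2]
opening: 1.001
grasp_force: 0.0
t 2.5 pos [0.5915 0.3686 0.4042] yaw -3.4 rotvec(6deg) [-0.01  0.    0.1 ] now-axes [-0.03  0.02  3.42] final-axes [-0.03  0.02  3.42] open 1.001 gf 0.0 F [ 1.   0.  -0.2]
```

View pics/wrist0.png

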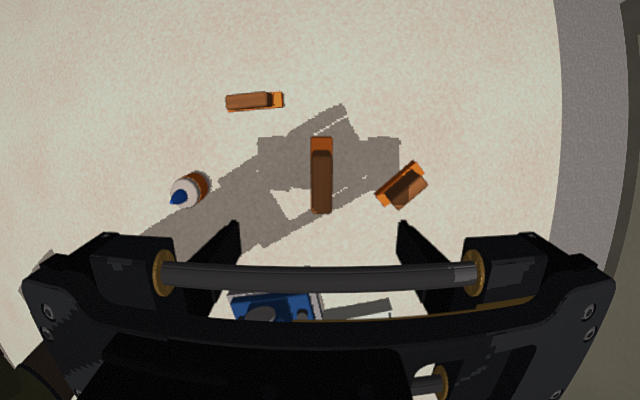

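The wrist view shows the largest block at (320,175), square to the fingers, whose tips are at (235,225) and (402,225), so it is centred. The smaller one at (402,187) is clear. Next I descend and grip.

```bash
python3 -m creep '[[[0,0,0.1,0,0,0.8,1],[0,0,0,0,0,0.8,1],[0,0,0,0,0,0.8,1],[0,0,0,0,0,0.6,1],[0,0,0,0,0,0.42,1],[0,0,0,0,0,0,1],[0,0,0,0,0,0,-1],[0,0,0,0,0,0,-1],[0,0,0,0,0,0,-1],[0,0,0,0,0,0,-1],[0,0,0,0,0,0,-1],[0,0,0,0,0,0,-1],[0,0,0,0,0,0,-1],[0,0,0,0,0,0,-1],[0,0,0,0,0,0,-1],[0,0,0,0,0,0,-1]]]'; python3 - <<'E'
from h import *
print(b2w(-.06,.038))
to(.5925,.367,.40,-4)
E
```

```text
time: 4.15
tool_pos: [0.5917, 0.3686, 0.2338]
eef_rot: [0.732, 0.681, 0.0, 0.0]
ft_force: [-0.6, -0.7, 0.5]
opening: 0.232
grasp_force: 30.0
[0.47780132 0.06583081]
t 4.2 pos [0.5917 0.3686 0.2338] yaw -4.1 rotvec(6deg) [ 0.   -0.   -0.02] now-axes [-0.03  0.02 -3.32] final-axes [-0.03  0.02 -3.32] open 0.232 gf 30.0 F [-0.6 -0.7  0.5]
```

```bash
python3 -m creep '[[[0,0,0,0,0,-0.6,-1],[0,0,0,0,0,-0.8,-1],[0,0,0,0,0,-0.8,-1],[0,0,0,0,0,-0.8,-1],[0,0,0,0,0,-0.6,-1],[0,0,-0.65,0,0,0,-1],[0,0,-0.65,0,0,0,-1],[0,0,-0.65,0,0,0,-1],[0,0,0,0,0,0,-1],[0,0,0,0,0,0,-1]]]'; python3 - <<'E'
from h import *
to(*b2w(-.045,.032),.281,7.6)
E
```

```text
time: 5.15
tool_pos: [0.5915, 0.3685, 0.413]
eef_rot: [0.659, 0.752, -0.001, -0.0]
ft_force: [-0.4, 1.0, -2.6]
opening: 0.232
grasp_force: 30.0
t 5.2 pos [0.5915 0.3685 0.413 ] yaw 7.5 rotvec(6deg) [-0.01  0.   -0.02] now-axes [-5.82 -2.74  2.65] final-axes [-5.82 -2.75  2.64] open 0.232 gf 30.0 F [-0.4  1.  -2.6]
```

```bash
python3 -m creep '[[[0,0,0,-0.4,-0.2,0,-1],[0,0,0,-0.7,-0.3,0,-1],[0,0,0,-0.7,-0.35,0,-1],[0,0,0,-0.7,-0.35,0,-1],[0,0,0,-0.7,-0.35,0,-1],[0,0,0,-0.7,-0.35,0,-1],[0,0,0,-0.7,-0.3,0,-1],[0,0,0,-0.7,-0.3,0,-1],[0,0,0,-0.52,-0.24,0,-1],[0,0,0,0,0,0.6,-1],[0,0,0,0,0,0.6,-1],[0,0,0,0,0,0.6,-1],[0,0,0,0,0,0.4,-1],[0,0,0,0,0,0,-1],[0,0,0,0,0,0,-1]]]'; python3 - <<'E'
from h import *
to(*b2w(-.045,.032),.281,7.6)
c=snap('side');k=c['color'][150:290,210:360,::-1];cv2.imwrite('pics/side1.png',cv2.resize(np.clip(k*1.6,0,255).astype(np.uint8),(600,560),interpolation=cv2.INTER_CUBIC))
E
```

```text
time: 6.65
tool_pos: [0.4942, 0.0621, 0.304]
eef_rot: [0.659, 0.752, -0.0, -0.0]
ft_force: [0.5, -0.7, -1.5]
opening: 0.229
grasp_force: 30.0
t 6.7 pos [0.4942 0.0621 0.304 ] yaw 7.5 rotvec(6deg) [-0.   -0.   -0.01] now-axes [-0.   -0.01  0.46] final-axes [-0.   -0.02  0.46] open 0.229 gf 30.0 F [ 0.5 -0.7 -1.5]
```

View pics/side1.png

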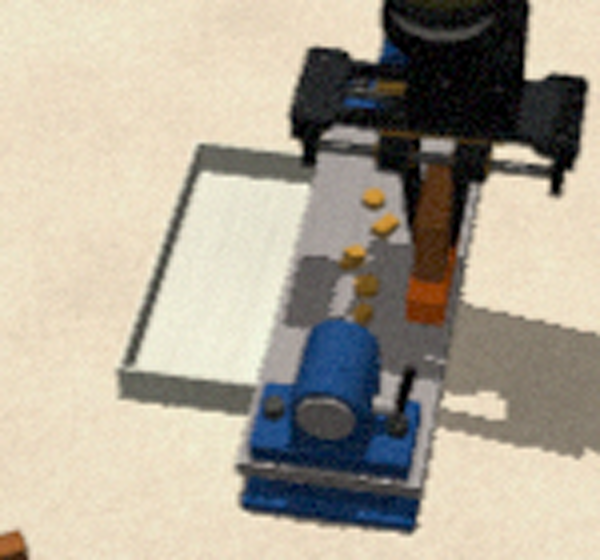

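The orange blade at crop (430,295) is behind all five brass pieces, which lie at crop x 352 to 385, with the tray to the left. I lower it and make the first sweep.

```bash
python3 -m creep '[[[0,0,0,0,0,0.25,-1],[0,0,0,0,0,0.21,-1],[0,0,0,0,0,0,-1],[0,0,0,0,0.2,0,-1],[0,0,0,0,0.2,0,-1],[0,0,0,0,0.2,0,-1],[0,0,0,0,0.2,0,-1],[0,0,0,0,0.2,0,-1],[0,0,0,0,0.2,0,-1],[0,0,0,0,0.2,0,-1],[0,0,0,0,0.2,0,-1],[0,0,0,0,0.2,0,-1],[0,0,0,0,0.2,0,-1],[0,0,0,0,0.2,0,-1],[0,0,0,0,0,0,-1],[0,0,0,0,0,0,-1],[0,0,0,0,0,-0.4,-1],[0,0,0,0,0,-0.8,-1],[0,0,0,0,0,0,-1]]]'; python3 - <<'E'
from h import *
to(*b2w(-.045,-.044),.281,7.6)
E
```

```text
time: 8.6
tool_pos: [0.6045, 0.0766, 0.3473]
eef_rot: [0.659, 0.752, 0.004, 0.004]
ft_force: [0.2, -0.3, -0.1]
opening: 0.23
grasp_force: 30.0
t 8.6 pos [0.6045 0.0766 0.3473] yaw 7.6 rotvec(6deg) [ 0.1   0.01 -0.01] now-axes [-1.52 -2.25  1.3 ] final-axes [-1.52 -2.24  1.33] open 0.23 gf 30.0 F [ 0.2 -0.3 -0.1]
```

```bash
python3 -m creep '[[[0.1,0,0,-0.2,-0.4,0,-1],[0,0,0,-0.4,-0.6,0,-1],[0,0,0,-0.4,-0.6,0,-1],[0,0,0,-0.4,-0.4,0,-1],[0,0,0,-0.12,-0.24,0,-1],[0,0,0,0,0,0,-1],[0,0,0,0,0,0.5,-1],[0,0,0,0,0,0.5,-1],[0,0,0,0,0,0.3,-1],[0,0,0,0,0,0,-1],[0,0,0,0,0,0,-1]]]'; python3 - <<'E'
from h import *
to(*b2w(-.045,-.044),.281,7.6)
c=snap('side');k=c['color'][150:290,210:360,::-1];cv2.imwrite('pics/side2.png',cv2.resize(np.clip(k*1.6,0,255).astype(np.uint8),(600,560),interpolation=cv2.INTER_CUBIC))
E
```

```text
time: 9.7
tool_pos: [0.502, -0.0131, 0.2766]
eef_rot: [0.659, 0.752, -0.004, -0.004]
ft_force: [0.0, -0.9, -0.7]
opening: 0.23
grasp_force: 30.0
t 9.7 pos [ 0.502  -0.0131  0.2766] yaw 7.6 rotvec(6deg) [-0.1 -0.   0. ] now-axes [-0.01  0.03 -0.09] final-axes [-0.01  0.03 -0.09] open 0.23 gf 30.0 F [ 0.  -0.9 -0.7]
```

View pics/side2.png

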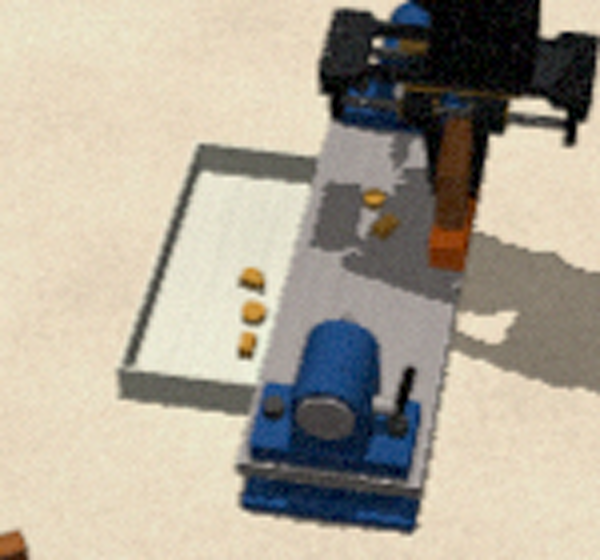

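Three pieces are in the tray, at crop (250,280), (253,313) and (247,345). Two are left in front of the blade, at (374,198) and (384,226). I raise the blade slightly and make the second sweep.

```bash
python3 -m creep '[[[-0.1,0,0,0,0,-0.08,-1],[0,0,0,0,0,0,-1],[0,0,0,0,0.2,0,-1],[0,0,0,0,0.2,0,-1],[0,0,0,0,0.2,0,-1],[0,0,0,0,0.2,0,-1],[0,0,0,0,0.2,0,-1],[0,0,0,0,0.2,0,-1],[0,0,0,0,0.2,0,-1],[0,0,0,0,0.2,0,-1],[0,0,0,0,0.2,0,-1],[0,0,0,0,0.2,0,-1],[0,0,0,0,0.2,0,-1],[0,0,0,0,0,0,-1],[0,0,0,0,0,0,-1],[0,0,0,0,0,-0.4,-1],[0,0,0,0,0,-0.8,-1],[0,0,0,0,0,-0.4,-1],[0,0,0,0,0,0,-1]]]'; python3 - <<'E'
from h import *
to(.385,.06,.233,7.6)
E
```

```text
time: 11.65
tool_pos: [0.6112, 0.0008, 0.3653]
eef_rot: [0.659, 0.752, 0.002, 0.003]
ft_force: [-0.2, 0.5, -1.9]
opening: 0.228
grasp_force: 30.0
t 11.7 pos [0.6112 0.0008 0.3653] yaw 7.6 rotvec(6deg) [ 0.07  0.02 -0.01] now-axes [ 1.77 -4.35  2.61] final-axes [ 1.77 -4.33  2.65] open 0.228 gf 30.0 F [-0.2  0.5 -1.9]
```

```bash
python3 -m creep '[[[0.07,0,0,0.2,-0.4,0,-1],[0,0,0,0.3,-0.7,0,-1],[0,0,0,0.3,-0.7,0,-1],[0,0,0,0.3,-0.7,0,-1],[0,0,0,0.3,-0.7,0,-1],[0,0,0,0.2,-0.7,0,-1],[0,0,0,0.17,-0.43,0,-1],[0,0,0,0,0,0.6,-1],[0,0,0,0,0,0.7,-1],[0,0,0,0,0,0.6,-1],[0,0,0,0,0,0.4,-1],[0,0,0,0,0,0.1,-1],[0,0,0,0,0,0,-1],[0,0,0,0,0,0,-1]]]'; python3 - <<'E'
from h import *
to(.385,.06,.2345,7.6)
c=snap('side');k=c['color'][150:290,210:390,::-1];cv2.imwrite('pics/side3.png',cv2.resize(np.clip(k*1.6,0,255).astype(np.uint8),(720,560),interpolation=cv2.INTER_CUBIC))
E
```

```text
time: 13.05
tool_pos: [0.3837, 0.06, 0.2429]
eef_rot: [0.659, 0.752, -0.002, -0.002]
ft_force: [-0.3, -0.5, -2.2]
opening: 0.229
grasp_force: 30.0
t 13.1 pos [0.3837 0.06   0.2429] yaw 7.6 rotvec(6deg) [-0.06  0.   -0.01] now-axes [-0.    0.03  0.17] final-axes [-0.    0.03  0.17] open 0.229 gf 30.0 F [-0.3 -0.5 -2.2]
```

View pics/side3.png

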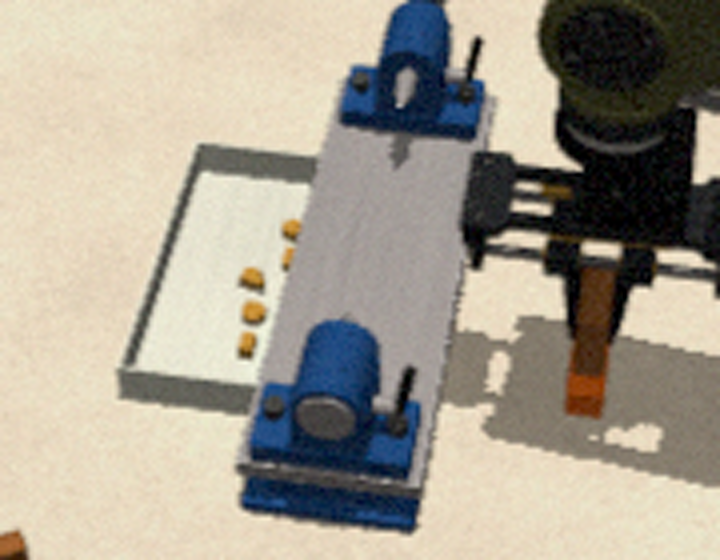

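All five pieces are in the tray, the last two at crop (292,229) and (288,258). The bed is clear and the scraper hangs just above free bench. I set it down.

```bash
python3 -m creep '[[[-0.06,0,0,0,0,0.1,-1],[0,0,0,0,0,0.06,-1],[0,0,0,0,0,0,-1],[0,0,0,0,0,0,-1]]]'; python3 -m creep '[[[0,0,0,0,0,0,0],[0,0,0,0,0,0,0],[0,0,0,0,0,0,0],[0,0,0,0,0,0,0],[0,0,0,0,0,0,0],[0,0,0,0,0,0,0],[0,0,0,0,0,-0.4,0],[0,0,0,0,0,-0.8,0],[0,0,0,0,0,-1,0],[0,0,0,0,0,-1,0],[0,0,0,0,0,-0.6,0],[0,0,0,0,0,0,0],[0,0,0,0,0,0,0]]]'; python3 - <<'E'
from h import *
a=snap('top');w=pts(a)
c=a['color'];cv2.imwrite('pics/top1.png',cv2.resize(np.clip(c[150:250,300:420,::-1]*1.6,0,255).astype(np.uint8),(720,600),interpolation=cv2.INTER_CUBIC))
m=w[160:215,372:400].reshape(-1,3);m=m[m[:,2]>.085]
b=w2b(m);k=b[:,1]<-.2
print(b[k].min(0),b[k].max(0),np.median(b[k],0),np.sort(m[k][:,2])[-5:],k.sum())
to(*b2w(-.002,-.219),.32,7.6)
E
```

```text
time: 13.5
tool_pos: [0.3834, 0.06, 0.2342]
eef_rot: [0.659, 0.752, -0.0, -0.0]
ft_force: [-0.1, -0.4, -2.1]
opening: 0.229
grasp_force: 30.0
time: 14.8
tool_pos: [0.3836, 0.06, 0.4246]
eef_rot: [0.659, 0.752, 0.0, 0.0]
ft_force: [0.4, 0.8, 0.3]
opening: 0.501
grasp_force: 0.0
[-0.0178243  -0.24048434] [ 0.01667268 -0.20018402] [-0.00314326 -0.22198904] [0.12501776 0.12511569 0.12527214 0.12651985 0.12674486] 146
t 14.8 pos [0.3834 0.06   0.4231] yaw 7.6 rotvec(6deg) [-0.02 -0.   -0.01] now-axes [-5.27  3.06  2.05] final-axes [-5.27  3.05  2.06] open 0.5 gf 0.0 F [-0.3 -0.2 -1.3]
```

View pics/top1.png

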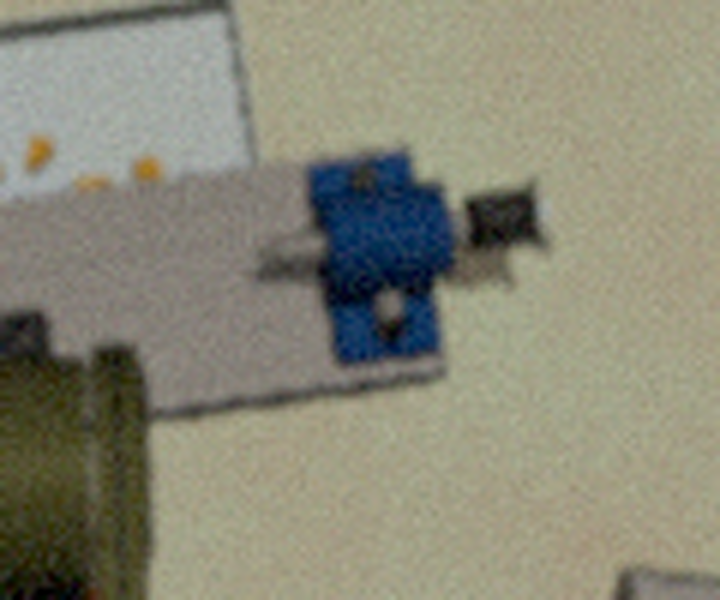

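The knob is at crop (502,217) with its rim at (540,215). Measured y is -0.200 to -0.2405 in the bed frame, as expected for home. I move above it.

```bash
python3 -m creep '[[[0,0,0,-0.4,0.24,0,0.2],[0,0,0,-0.7,0.41,0,0.2],[0,0,0,-0.7,0.4,0,0.2],[0,0,0,-0.7,0.4,0,0.2],[0,0,0,-0.7,0.4,0,0.2],[0,0,0,-0.7,0.4,0,0.2],[0,0,0,-0.7,0.4,0,0.2],[0,0,0,-0.67,0.4,0,0.2],[0,0,0,0,0,0.6,0.2],[0,0,0,0,0,0.6,0.2],[0,0,0,0,0,0,0.2],[0,0,0,0,0,0,0.2]]]'; python3 - <<'E'
from h import *
to(*b2w(-.001,-.219),.276,7.6)
E
```

```text
time: 16.05
tool_pos: [0.5689, -0.1809, 0.3619]
eef_rot: [0.659, 0.752, -0.001, -0.002]
ft_force: [0.0, 0.4, 0.3]
opening: 0.601
grasp_force: 0.0
t 16.1 pos [ 0.5689 -0.1809  0.3619] yaw 7.6 rotvec(6deg) [-0.05 -0.02 -0.  ] now-axes [-0.01  0.04  1.72] final-axes [-0.01  0.03  1.72] open 0.601 gf 0.0 F [0.  0.4 0.3]
```

```bash
python3 -m creep '[[[-0.05,0,0,0,0.03,0.4,0.2],[0,0,0,0,0,0.5,0.2],[0,0,0,0,0,0.5,0.2],[0,0,0,0,0,0.3,0.2],[0,0,0,0,0,0,0.2],[0,0,0,0,0,0,0.2],[0,0,0,0,0,0,-1],[0,0,0,0,0,0,-1],[0,0,0,0,0,0,-1],[0,0,0,0,0,0,-1],[0,0,0,0,0,0,-1],[0,0,0,0,0,0,-1],[0,0,0,0,0,0,-1],[0,0,0,0,0,0,-1]]]'; python3 - <<'E'
from h import *
to(*b2w(-.001,-.219),.276,7.6)
E
```

```text
time: 17.45
tool_pos: [0.5707, -0.1811, 0.2795]
eef_rot: [0.659, 0.752, 0.001, 0.001]
ft_force: [-5.2, -1.4, 4.4]
opening: 0.29
grasp_force: 30.0
t 17.4 pos [ 0.5707 -0.1811  0.2795] yaw 7.6 rotvec(6deg) [ 0.02  0.   -0.  ] now-axes [ 0.   -0.01  0.07] final-axes [ 0.   -0.01  0.07] open 0.29 gf 30.0 F [-5.2 -1.4  4.4]
```

```bash
python3 -m creep '[[[0,0,0,-0.1,0,0,-1],[0,0,0,-0.1,0,0,-1],[0,0,0,-0.1,0,0,-1],[0,0,0,-0.1,0,0,-1],[0,0,0,-0.1,0,0,-1],[0,0,0,-0.1,0,0,-1],[0,0,0,-0.1,0,0,-1],[0,0,0,-0.1,0,0,-1],[0,0,0,-0.02,0,0,-1],[0,0,0,0,0,0,-1],[0,0,0,0,0,0,-1],[0,0,0,0,0,0,-1],[0,0,0,0,0,0,-1]]]'; python3 - <<'E'
from h import *
to(*b2w(-.001,-.260),.2795,7.6)
a=snap('wrist');s=snap('side');t=snap('top')
f=lambda i,s:cv2.resize(np.clip(i[...,::-1]*1.6,0,255).astype(np.uint8),s,interpolation=cv2.INTER_CUBIC)
cv2.imwrite('pics/w2.png',np.hstack([f(s['color'][115:195,280:360],(400,400)),f(t['color'][150:230,340:420],(400,400))]))
cv2.imwrite('pics/w3.png',f(a['color'][140:400,120:520],(800,520)))
E
```

```text
time: 18.75
tool_pos: [0.576, -0.2194, 0.2795]
eef_rot: [0.659, 0.752, 0.003, -0.003]
ft_force: [-8.1, 10.9, 8.7]
opening: 0.286
grasp_force: 30.0
t 18.8 pos [ 0.576  -0.2194  0.2795] yaw 7.6 rotvec(6deg) [ 0.   -0.07 -0.  ] now-axes [-0.05 -0.01 -0.  ] final-axes [-0.05 -0.01 -0.  ] open 0.286 gf 30.0 F [-8.1 10.9  8.7]
```

View pics/w2.png

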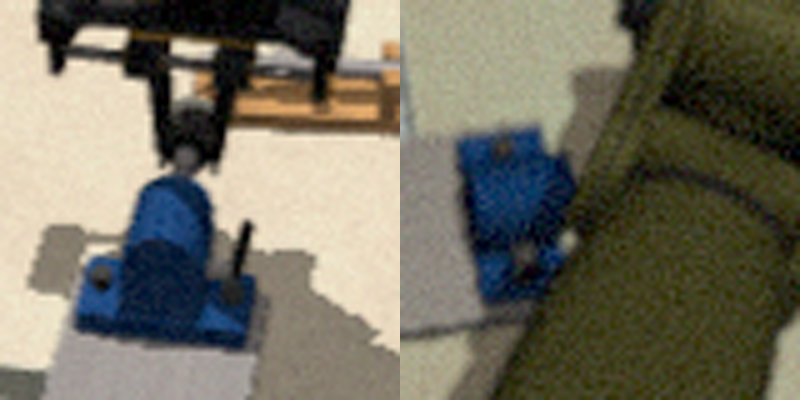

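View pics/w3.png

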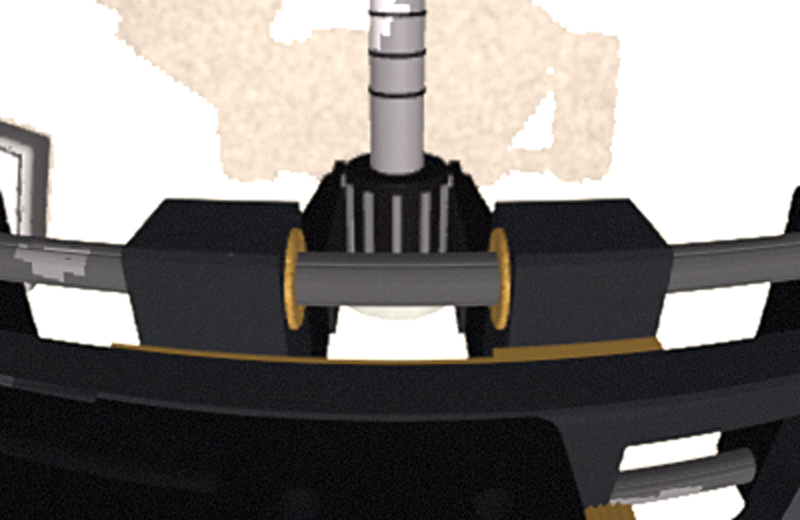

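The side view shows the fingers on the knob. The wrist crop shows the rod drawn out with black rings at rows 95, 55 and 12, and the red ring lies above the crop. I've used all 10 pictures, so I'll measure the red ring numerically.

```bash
python3 -m creep '[[[0,0,0,-0.05,0,0,-1],[0,0,0,0,0,0,-1],[0,0,0,0,0,0,-1]]]'; python3 - <<'E'
from h import *
a=snap('wrist')['color']
print('\n'.join(f'{r} {a[r,314:323].mean(0).round()}' for r in range(95,150)))
to(*b2w(-.001,-.260),.2795,7.6)
E
```

```text
time: 19.2
tool_pos: [0.5763, -0.2218, 0.2794]
eef_rot: [0.659, 0.752, 0.003, -0.003]
ft_force: [-6.8, 11.4, 10.9]
opening: 0.29
grasp_force: 30.0
95 [31. 59. 98.]
96 [28. 54. 91.]
97 [27. 54. 90.]
98 [28. 54. 91.]
99 [28. 54. 91.]
100 [28. 54. 91.]
101 [28. 53. 91.]
102 [28. 53. 91.]
103 [28. 54. 91.]
104 [28. 54. 90.]
105 [29. 55. 91.]
106 [28. 54. 90.]
107 [28. 55. 91.]
108 [28. 54. 91.]
109 [29. 55. 92.]
110 [29. 55. 91.]
111 [28. 55. 91.]
112 [28. 54. 91.]
113 [29. 54. 91.]
114 [28. 54. 91.]
115 [28. 54. 91.]
116 [29. 54. 91.]
117 [28. 53. 91.]
118 [28. 54. 91.]
119 [29. 54. 91.]
120 [29. 54. 91.]
121 [29. 55. 91.]
122 [28. 53. 91.]
123 [29. 54. 91.]
124 [27. 53. 89.]
125 [24. 52. 87.]
126 [23. 42. 72.]
127 [76. 31. 45.]
128 [129.  25.  25.]
129 [144.  27.  23.]
130 [142.  27.  23.]
131 [141.  26.  23.]
132 [141.  26.  23.]
133 [141.  27.  23.]
134 [140.  26.  23.]
135 [141.  24.  21.]
136 [157.  29.  26.]
137 [160.  70.  69.]
138 [139. 111. 111.]
139 [129. 127. 128.]
140 [133. 128. 129.]
141 [181. 172. 173.]
142 [196. 187. 188.]
143 [198. 189. 190.]
144 [198. 189. 190.]
145 [185. 177. 178.]
146 [84. 80. 81.]
147 [39. 37. 37.]
148 [82. 78. 79.]
149 [111. 106. 107.]
t 19.2 pos [ 0.5763 -0.2218  0.2794] yaw 7.6 rotvec(6deg) [ 0.   -0.08 -0.  ] now-axes [ 0.   -0.01 -0.  ] final-axes [ 0.   -0.01 -0.  ] open 0.291 gf 30.0 F [-8.2 11.3  9.9]
```

```bash
python3 -m creep '[[[0,0,0,-0.02,0,0,-1],[0,0,0,0,0,0,-1],[0,0,0,0,0,0,-1],[0,0,0,0,0,0,-1],[0,0,0,0,0,0,-1],[0,0,0,0,0,0,-1]]]'; python3 - <<'E'
from h import *
a=snap('wrist')['color'].astype(int)[90:200,314:323].mean(1)
r=(a[:,0]-a[:,1]);print('red rows',90+np.where(r>60)[0]); print('dark',90+np.where(a.sum(1)<200)[0][-14:])
to(*b2w(-.001,-.261),.2795,7.6)
c=snap('side');w=pts(c);hsv=cv2.cvtColor(c['color'],cv2.COLOR_RGB2HSV)
m=(hsv[...,0]<25)&(hsv[...,1]>130)&(hsv[...,2]>70)
b=w2b(w);t=m&(abs(b[...,0])<.17)&(abs(b[...,1])<.12)
n,l,st,ce=cv2.connectedComponentsWithStats(t.astype(np.uint8))
for i in range(1,n):
    if st[i,4]>3: print(st[i,4],np.nanmean(b[l==i],0).round(3),'z',np.nanmean(w[l==i][:,2]).round(3))
o=m&(abs(w[...,0]-.384)<.03)&(abs(w[...,1]-.06)<.08);print('scraper',o.sum(),np.nanmedian(w[o],0),np.nanmax(w[o][:,2]))
E
```

```text
time: 19.85
tool_pos: [0.5764, -0.2227, 0.2794]
eef_rot: [0.659, 0.752, 0.003, -0.003]
ft_force: [-7.2, 12.2, 10.3]
opening: 0.288
grasp_force: 30.0
red rows [126 127 128 129 130 131 132 133 134 135 136 137]
dark [128 129 130 131 132 133 134 135 136 147 167 168 187 188]
t 19.9 pos [ 0.5764 -0.2227  0.2794] yaw 7.6 rotvec(6deg) [ 0.   -0.08 -0.  ] now-axes [ 0.   -0.01 -0.  ] final-axes [ 0.   -0.01 -0.  ] open 0.287 gf 30.0 F [-7.  12.1 10.6]
13 [ 0.073 -0.057] z 0.011
5 [ 0.069 -0.028] z 0.012
14 [ 0.09  -0.002] z 0.013
121 [-0.156  0.046] z 0.079
19 [0.083 0.03 ] z 0.012
14 [0.08 0.06] z 0.013
4 [-0.167  0.036] z 0.023
65 [-0.156  0.08 ] z 0.023
scraper 194 [0.38006372 0.07630235 0.07886842] 0.0856118998844193
```

```bash
python3 -c "
from workcell import env
print(env.finish_job())"
```

```text
the job is handed in; nothing more can be done
None
```

I handed the job in, and the system returned no verdict: by camera, all five offcuts are in the tray and the scraper stands on the bench, and the knob is held with the quill drawn about 40–42 mm (red ring just out), at 19.9 s of the 67 s.

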